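# Roll the mailing tube onto the scan line and trigger the reader

### The arm

A 7-joint arm with a two-finger parallel gripper is mounted at the origin on the work surface. World frame = base frame: x ahead of the robot, y to its left, z up, the work surface at z = 0. Lengths are in m, angles in degrees, forces in N, time in s.
With the tool pointing down it reaches from about 0.425 to 0.875 m from the base axis. Payload 4.7 kg.
Tool frame: the origin (TCP) lies on the centre line of the jaws, within the pads' length; the fingertips stand ahead of it and the grasp point (between the pads) lies 2 mm behind it (env.tip_reach is the x of the fingertips in the tool frame, in m); x points along the fingers, z is the direction in which the jaws open and shut, and the axes are right-handed (so a half turn about x gives the same grasp; the last joint's range is limited). The gripper opens to 87 mm and grips with 3 to 60 N. Pads are 19 mm wide; open, the fingers measure 117 mm over their backs; the gripper's body (75 mm by 190 mm) begins 51 mm behind the grasp point.
Start: joints at [0.808, 18.392, -4.016, 83.108, 1.295, 78.541, -3.26], TCP at [0.65, -0, 0.211] pointing down, gripper open.
Joint ranges: [-163.93, 163.93], [-17.29, 119.83], [-79.2, 71.16], [3.27, 140.29], [-89.18, 269.18], [5.43, 117.66], [-154.24, 154.24]. Speed limits (degrees/s): [147.25, 147.25, 180, 180, 180, 180, 180].

### API

Orientations are given as [roll, pitch, yaw] about the fixed x, y, z axes, in that order (R = Rz(yaw) Ry(pitch) Rx(roll)).
In Python, from cell import telemetry, optics, env, models gives the robot as it stands.
- The arm moves only by the shell command python3 -m pendant 'ROWS' [FORCE]. ROWS is JSON, a list of rows, each a list of 3 entries, a list of its own where there are three numbers: the finger opening in mm, from 0 to 87, then the shift along the tool's x, y, z in mm, then the turn, a rotation vector about the tool's x, y, z in rad. A call has 1 to 10 rows; each row is the pose to reach, as a shift and turn from the pose commanded when the call began, along the tool's axes at that moment; what a row does not reach only later rows make up. A row lasts 1/12 s, in which the tool goes at most 41.7 mm and 7.16 degrees, less where a joint would pass 70% of its speed; a pose out of reach is approached as far as the arm can. A call with a gripper value outside its range is refused whole. The fingers move at their own pace and stop on an object; FORCE is the grip in N (left out, the last holds). Time passes only in rows, so rows that repeat a pose let the fingers close. It gives the time, the measured TCP pose, the force and the opening at its end, in the units of the state.
- telemetry.get_obs(): the state, without advancing time (a new reading comes with each control period).
- optics.read_camera(name): name is "scene" or "side" or "wrist"; returns a dict with "image" (384x512x3 uint8, blue, green, red), "range_z" (384x512 float32, m along the optical axis (not along the pixel's ray), 0 where there is no reading), "fx", "fy", "cx", "cy" (pixels), "k1" (the pictures are not rectified: a ray, as slopes to the right and down, at radius r is drawn at 1 + k1 r^2 times it, then the intrinsics apply), "cam_to_world" (4x4, takes a point from camera to world coordinates). Camera axes: x right, y up, looking along -z (the intrinsics and any distortion apply to the point x, -y, -z); pixel columns grow to the right and rows downward; lengths in m; the calibration is good to about 2 mm. A picture is of the moment at which its call begins.
- env.sign_off(): hands the job in, once; it reports no verdict.
Trained networks look in the newest picture that a camera, given by its name, has taken for a name from the list of things; names that differ only in an ending like _2 or _b are one class to them, and where a whole thing is asked for, a point or a joint stands for the part that bears it (a point fixed in the world has none). Each returns a list of dicts, best first, with "confidence" (0 to 1); they miss things now and then, are a little off and sometimes report something else, mostly with a low value. They report only what shows in the picture. A call takes as long as a camera call. They do not tell look-alikes from the thing itself.
- models.masks_of(camera, label): "pixels" (384x512 bool, what is visible of it) and "extent" ([left, top, right, bottom] as shares, 0 to 1, of the picture: columns of its width, rows of its height, round what is visible of it).
- models.landmark_of(camera, label): "centre" ([row, column] as shares, 0 to 1, of the picture: columns of its width, rows of its height: a listed point, or the origin of a listed thing).
The state is a dict: "time_s": time; "qpos": joint angles; "joint_velocities": joint speeds; "effort": joint torques, N m; "tool_pos": TCP position; "tool_rot": TCP orientation; "force": force on the tool from outside, world axes, zero at the start; "wrist_torque": the same for the moment, N m; "grip_width": finger opening in m.
Only numpy, scipy, OpenCV 4.12 (cv2) and the standard library are available. Lean on these libraries where they do the work, as an engineer would, in place of code of your own. Each camera call takes 0.05 s, during which the arm holds its last target.

### The job

Without picking it up, push the top of the lying cardboard mailing tube sideways with a fingertip so that it rolls away from the fence and comes to rest squarely along the red line, centred over it (not the yellow one). Then press the green button fully down with a fingertip to scan it and let go, leaving the tube on the line and everything else where it stands.

Things in the scene. Friction and masses are not known exactly. Their poses are not given: they have to be found in the camera images.
- tube: lying cardboard mailing tube, white end caps, 50 mm diameter, 140 mm long, rigid, 100 to 210 g. Origin at its centre; x is its axis, y and z turn as it rolls (z up, paper label on top, at first). Top 62 mm above the table. It starts 2 to 9 mm clear of the fence (no room for a finger behind it), nearly parallel to the lines. Rolls easily; the mat brakes it and it stays where left
- board: fixed scanning board, 260 (x) by 250 mm (y), 12 mm thick, grey mat on top; origin under its centre on the table, z up, x along the lines. Aluminium fence along its +y edge: inner face at y = +100 mm, top 44 mm above the table. Black reader bar, 66 mm tall, from x = +130 to +180 mm. The tube rolls towards -y, where there is no stop
- red_line: red strip 14 mm wide, 230 mm long, flat on the board: the target. Origin at its middle, level with the board's top (12 mm above the table); x along the strip, y across it (same directions as the board's)
- yellow_line: yellow strip of the same size, parallel to the red one and about 40 mm from it: not the target. Either colour can be the nearer to the fence. Origin and axes as for the red line
- scan_button (a joint): travel of the green button in m: 0 up, 0.006 fully down; a spring of 5 N at full travel lifts it again
- scan_button_top (a point): centre of the top face of the round green button, 40 mm across, that stands on a fixed grey console 90 mm square and 30 mm tall; pressed straight down
- glue_stick: bystander: orange glue stick standing on the board near its far -y corner, 28 mm diameter, 55 mm tall, origin at its foot
- tape_roll: bystander: clear tape roll lying flat beyond the console, 90 mm diameter, 48 mm tall, origin at its underside
- spare_tube: bystander: second mailing tube standing upright, 50 mm diameter, 140 mm tall, origin at its foot
- carton: bystander: small closed carton 130 x 100 x 80 mm, origin at its underside
- jar: bystander: glass jar with blue cap, 60 mm diameter, 85 mm tall, origin at its foot
- screwdriver: bystander: screwdriver lying flat, origin at its underside
- parts_bin: bystander: red open bin 140 x 100 x 60 mm, origin at its underside
There are look-alikes about, which are no part of the job. Leave any blue or purple look-alike of the tube alone. What is shaped like the part that bears scan_button but purple is not meant.

How it is judged:
By the outcome, as a careful person would: the job done as asked, in the order asked, and still so for the second after the job is handed in, with the robot touching nothing.
It also fails if it takes over 58 s, if anything falls off the work surface, if the arm or the gripper's body presses on something with over 40 N, if the wrist force passes 120 N, or if a joint passes its speed limit or range.

## Working session

There is one attempt and no reset: what is moved stays moved. The work goes in short steps, Python scripts to look and compute and a shell command to move; the robot and the scene stay as the last step left them, time stands still between calls to the robot, and variables do not carry over. Pictures are saved under pics/ and viewed, and the job is handed in when it is done.

```bash
ls; mkdir -p pics; cat > h.py <<'E'
import numpy as np,cv2
from cell import telemetry, optics, env, models
def snap(n,f):
    c=optics.read_camera(n); cv2.imwrite('pics/'+f,c['image']); return c
def world(c,pts,z=None):
    # pts: (u,v) pixels; z: intersect plane, else use depth
    K=np.array([[c['fx'],0,c['cx']],[0,c['fy'],c['cy']],[0,0,1.]])
    pts=np.asarray(pts,float).reshape(-1,2)
    s=cv2.undistortPoints(pts.reshape(-1,1,2),K,np.array([c['k1'],0,0,0.]),).reshape(-1,2)
    T=np.array(c['cam_to_world']); out=[]
    for (a,b),(u,v) in zip(s,pts):
        d=T[:3,:3]@np.array([a,-b,-1.]); o=T[:3,3]
        if z is None:
            r=c['range_z'][int(round(v)),int(round(u))]; out.append(o+d*r)
        else: out.append(o+d*(z-o[2])/d[2])
    return np.array(out)
E
python3 - <<'E'
from h import *
for n in ['scene','side','wrist']: snap(n,n+'0.png')
print(telemetry.get_obs(),env.tip_reach)
E
```

```text
pics
{'time_s': 0.15, 'qpos': array([ 0.80840879, 18.43105601, -4.01606115, 83.15916481,  1.2944178 ,
       78.54068239, -3.26074499]), 'joint_velocities': array([ 0.00315713, -0.0662511 , -0.03747254, -0.14749413, -0.08898895,
        0.04735236, -0.06750455]), 'effort': array([ 2.16972071e-04, -4.91794288e+01, -4.04079035e-01, -3.12878716e+01,
       -6.39387709e-02,  4.04033612e-02,  9.90178205e-05]), 'tool_pos': array([ 6.49562475e-01, -4.49357999e-05,  2.10590183e-01]), 'tool_rot': array([-177.12076779,   89.9141756 , -177.12013442]), 'force': array([ 0.12952848, -0.48003365,  0.06964776]), 'wrist_torque': array([ 0.04112727,  0.00461291, -0.01294096]), 'grip_width': 0.08712437409244271} 0.017
```

View pics/scene0.png

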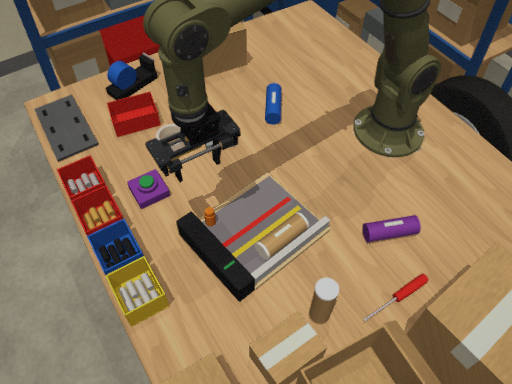

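View pics/side0.png

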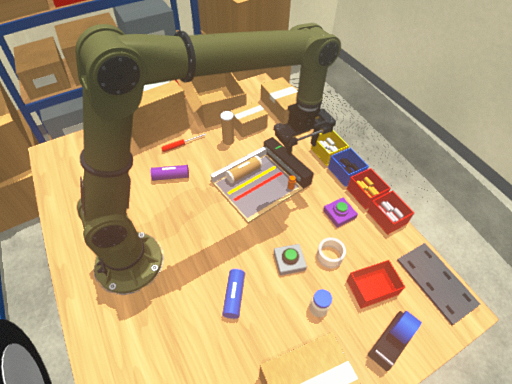

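View pics/wrist0.png

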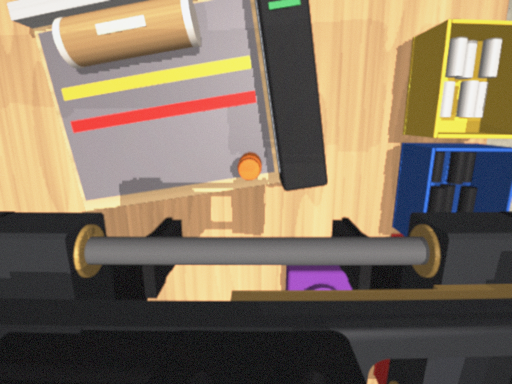

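The red line is the farther one from the fence, with yellow between it and the tube. The real grey console is at side (290,257); the purple one at side (340,211) is a decoy. Now I'll measure.

```bash
cat > m.py <<'E'
from h import *
def rect(p):
    r=cv2.minAreaRect(p.astype(np.float32)*1000); b=cv2.boxPoints(r)
    e=[b[1]-b[0],b[2]-b[1]]; e=max(e,key=lambda v:np.hypot(*v)); a=np.degrees(np.arctan2(e[1],e[0]))
    a=(a+90)%180-90
    return np.round(r[0],1),np.round(r[1],1),round(a,2)
def big(m):
    n,l,s,_=cv2.connectedComponentsWithStats(m.astype(np.uint8)); 
    return l==1+np.argmax(s[1:,4])
def line(c,lo,hi,roi=None):
    m=cv2.inRange(cv2.cvtColor(c['image'],cv2.COLOR_BGR2HSV),lo,hi)>0
    vs,us=np.nonzero(m); w=world(c,np.c_[us,vs],0.012)
    ok=(np.abs(w[:,0]-.68)<.25)&(np.abs(w[:,1]-.22)<.2)
    mm=np.zeros_like(m); mm[vs[ok],us[ok]]=1
    return mm
def tube(c,n,lab='tube'):
    for d in models.masks_of(n,lab):
        m=d['pixels']; vs,us=np.nonzero(m); w=world(c,np.c_[us,vs]);
        print(lab,n,round(d['confidence'],2),np.median(w,axis=0).round(4),len(vs),np.round(np.array(d['extent'])*[512,384,512,384]))
E
python3 - <<'E'
from m import *
for n in ['scene','side','wrist']:
    c=optics.read_camera(n)
    for nm,lo,hi in [('red',(0,150,120),(4,255,255)),('yel',(24,130,120),(34,255,255))]:
        m=line(c,lo,hi)
        if m.sum()<50: continue
        m=big(m); vs,us=np.nonzero(m); print(n,nm,len(vs),rect(world(c,np.c_[us,vs],.012)[:,:2]))
    tube(c,n); tube(c,n,'board')
    for lab in ['tube','scan_button_top','board','red_line','yellow_line','glue_stick','jar','tape_roll']:
        for d in models.landmark_of(n,lab)[:3]:
            r,q=d['centre']; u,v=q*512,r*384
            z={'tube':.037,'scan_button_top':None,'red_line':.012,'yellow_line':.012,'board':0,}.get(lab,0)
            print(n,lab,round(d['confidence'],2),(round(u),round(v)),world(c,[(u,v)],z).round(4)[0], world(c,[(u,v)]).round(4)[0])
    tube(c,n,'scan_button_top')
E
```

```text
scene red 357 (array([537.7,  74.4]), array([218.4,  13.9]), np.float32(8.76))
scene yel 500 (array([880.1,  84.9]), array([128.4,  99.5]), np.float32(89.81))
tube scene 0.83 [0.2663 0.2919 0.0453] 1054 [361. 217. 419. 244.]
tube scene 0.78 [0.5214 0.1678 0.0574] 1175 [255. 211. 308. 258.]
tube scene 0.64 [ 0.2696 -0.2517  0.0455] 611 [268.  82. 283. 121.]
board scene 0.7 [0.5912 0.0994 0.0151] 8299 [176. 174. 331. 302.]
scene tube 0.88 (391, 228) [0.2617 0.2901 0.037 ] [0.2694 0.2943 0.0491]
scene tube 0.58 (277, 99) [ 0.2436 -0.2693  0.037 ] [ 0.2507 -0.2595  0.0478]
scene scan_button_top 0.68 (145, 177) [ 0.7307 -0.1844  0.0506] [ 0.7307 -0.1844  0.0506]
scene board 0.87 (258, 228) [0.5376 0.0883 0.    ] [0.542  0.0951 0.0129]
scene red_line 0.9 (256, 218) [0.5309 0.0661 0.012 ] [0.5316 0.0672 0.014 ]
scene yellow_line 0.96 (266, 230) [0.5288 0.111  0.012 ] [0.5288 0.1112 0.0122]
scene yellow_line 0.24 (287, 360) [0.6711 0.4181 0.012 ] [0.6861 0.4326 0.0797]
scene glue_stick 0.58 (212, 223) [0.6346 0.0099 0.    ] [0.6412 0.0256 0.026 ]
scene jar 0.35 (319, 312) [0.5417 0.3617 0.  
[... 1751 characters left out ...]
14] 97 [335. 202. 348. 214.]
wrist red 1930 (array([538.2,  75.1]), array([219.5,  12.9]), np.float32(8.77))
wrist yel 2084 (array([535.6, 114.3]), array([214. ,  13.7]), np.float32(8.82))
tube wrist 0.7 [0.5171 0.1516 0.058 ] 7396 [ 55.   1. 200.  68.]
board wrist 0.77 [0.5842 0.0753 0.0121] 40265 [  7.   1. 330. 210.]
wrist tube 0.88 (134, 35) [0.5173 0.1544 0.037 ] [0.5259 0.1486 0.0593]
wrist board 0.6 (163, 99) [0.5336 0.0893 0.    ] [0.5372 0.0885 0.0121]
wrist red_line 0.56 (163, 111) [0.5366 0.0748 0.012 ] [0.5363 0.0748 0.011 ]
wrist yellow_line 0.77 (154, 76) [0.5288 0.1154 0.012 ] [0.529  0.1153 0.0127]
wrist glue_stick 0.69 (249, 162) [0.6402 0.0102 0.    ] [0.6418 0.0195 0.0655]
```

```bash
cat > fit.py <<'E'
from m import *
from scipy.optimize import least_squares
import sys
def fit(n,verbose=True,z=.037):
    c=optics.read_camera(n)
    m=line(c,(0,150,120),(4,255,255)); m=big(m); vs,us=np.nonzero(m); L=rect(world(c,np.c_[us,vs],.012)[:,:2])
    a=np.radians(L[2]); U=np.array([np.cos(a),np.sin(a)]); N=np.array([-U[1],U[0]])
    best=None
    for d in models.masks_of(n,'tube'):
        k=cv2.erode(d['pixels'].astype(np.uint8),np.ones((3,3)))>0
        vs,us=np.nonzero(k)
        if not len(vs): continue
        w=world(c,np.c_[us,vs]); md=np.median(w,axis=0)
        rel=(md[:2]-L[0]/1000)
        if abs(rel@U)<.08 and abs(rel@N)<.14: best=w; break
    if best is None: print(n,'no tube'); return
    P=np.c_[(best[:,:2]-L[0]/1000)@U,(best[:,:2]-L[0]/1000)@N,best[:,2]]
    P=P[(P[:,2]>.03)]
    def f(p): # offset y0, slope, z0
        dy=(P[:,1]-p[0]-p[1]*P[:,0])*np.cos(np.arctan(p[1])); return np.hypot(dy,P[:,2]-p[2])-.025
    r=least_squares(f,[np.median(P[:,1]),0,.037],loss='soft_l1',f_scale=.002)
    xs=np.percentile(P[:,0],[1,99])
    y=r.x[0]+r.x[1]*xs.mean()
    print(n,'line',L,'| tube across %.1f mm yaw %.2f deg z %.1f  x-range %s rms %.2f'%(y*1e3,np.degrees(np.arctan(r.x[1])),r.x[2]*1e3,(xs*1e3).round(1),np.std(f(r.x))*1e3))
    C=L[0]/1000+U*xs.mean()+N*y
    print('   world centre',C.round(4))
if __name__=='__main__':
    for n in sys.argv[1:]: fit(n)
E
python3 fit.py wrist scene side
```

```text
wrist line (array([538.3,  75.1]), array([219.5,  12.9]), np.float32(8.77)) | tube across 85.1 mm yaw 0.10 deg z 36.3  x-range [-79.2  58.4] rms 22.49
   world centre [0.5151 0.1577]
scene line (array([537.7,  74.4]), array([218.4,  14. ]), np.float32(8.76)) | tube across 86.4 mm yaw 0.35 deg z 37.5  x-range [-76.6  58.5] rms 79.10
   world centre [0.5156 0.1584]
side line (array([538.9,  77.4]), array([221. ,  13.9]), np.float32(8.74)) | tube across 83.5 mm yaw 0.99 deg z 37.4  x-range [-83.7  46. ] rms 99.90
   world centre [0.5076 0.1571]
```

```bash
cat > go.py <<'E'
from h import *
from scipy.spatial.transform import Rotation as Ro
L0=np.array([.5383,.0752]); A=np.radians(8.77)
U=np.array([np.cos(A),np.sin(A)]); N=np.array([-U[1],U[0]])
def target(p,yaw):  # tool x down, z along yaw
    z=np.array([np.cos(yaw),np.sin(yaw),0]); x=np.array([0,0,-1.]); y=np.cross(z,x)
    return np.c_[x,y,z]
def calc(p,yaw=A):
    o=telemetry.get_obs(); R=Ro.from_euler('xyz',o['tool_rot'],degrees=True).as_matrix()
    best=None
    for s in (0,np.pi):
        T=target(p,yaw+s); rv=Ro.from_matrix(R.T@T).as_rotvec()
        if best is None or np.linalg.norm(rv)<np.linalg.norm(best): best=rv
    print('shift mm',(R.T@(np.array(p)-o['tool_pos'])*1e3).round(1),'rotvec',best.round(4),'| pos',o['tool_pos'].round(4),'F',o['force'].round(2),'t',o['time_s'])
    print(R.round(3).tolist())
def lp(x,y,z): return [*(L0+U*x+N*y),z]
E
python3 - <<'E'
from go import *
calc(lp(-10,0,0)) if 0 else None
calc(lp(-.010,.123,.13)); calc(lp(-.010,.123,.0645)); calc(lp(-.010,.08,.0645))
E
```

```text
shift mm [  81.5  195.3 -140.4] rotvec [-1.53e-01  1.00e-04  0.00e+00] | pos [ 0.6501 -0.      0.2115] F [-0.59  0.22 -0.54] t 2.25
[[0.0, -0.0, 1.0], [-0.0, 1.0, 0.0], [-1.0, -0.0, 0.0]]
shift mm [ 147.   195.3 -140.4] rotvec [-1.53e-01  1.00e-04  0.00e+00] | pos [ 0.6501 -0.      0.2115] F [-0.59  0.22 -0.54] t 2.25
[[0.0, -0.0, 1.0], [-0.0, 1.0, 0.0], [-1.0, -0.0, 0.0]]
shift mm [ 147.   152.8 -133.8] rotvec [-1.53e-01  1.00e-04  0.00e+00] | pos [ 0.6501 -0.      0.2115] F [-0.59  0.22 -0.54] t 2.25
[[0.0, -0.0, 1.0], [-0.0, 1.0, 0.0], [-1.0, -0.0, 0.0]]
```

```bash
python3 -m pendant '[[87,[15,35,-25],[-0.06,0,0]],[87,[30,70,-50],[-0.12,0,0]],[87,[45,105,-75],[-0.153,0,0]],[87,[60,140,-100],[-0.153,0,0]],[87,[75,175,-125],[-0.153,0,0]],[87,[81,195,-140],[-0.153,0,0]],[87,[81,195,-140],[-0.153,0,0]],[87,[81,195,-140],[-0.153,0,0]]]'; python3 - <<'E'
from go import *
c=snap('wrist','w1.png'); snap('side','s1.png'); snap('scene','sc1.png')
calc(lp(-.010,.123,.0645))
E
python3 fit.py wrist
```

```text
time_s: 2.92
tool_pos: [0.5075, 0.198, 0.1299]
tool_rot: [166.1, 89.9, 175.2]
force: [0.7, -0.9, 0.5]
grip_width: 0.0872
shift mm [66.6  2.  -1.5] rotvec [-0.0022  0.0015  0.0007] | pos [0.5114 0.1935 0.1311] F [ 0.64 -0.39  0.51] t 3.0667
[[0.002, -0.15, 0.989], [-0.0, 0.989, 0.15], [-1.0, -0.001, 0.001]]
wrist line (array([531.5,  74.6]), array([206.9,  12.6]), np.float32(8.85)) | tube across 84.6 mm yaw 0.00 deg z 36.4  x-range [-71.3  62.1] rms 16.25
   world centre [0.5139 0.1575]
```

View pics/w1.png

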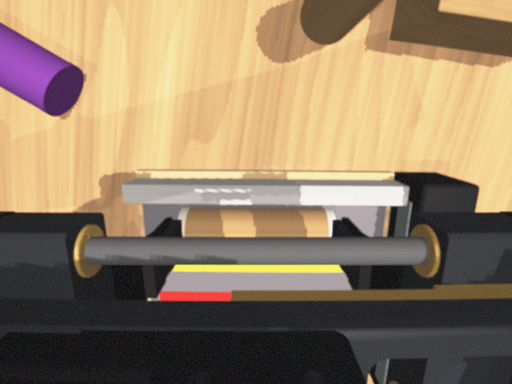

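View pics/sc1.png

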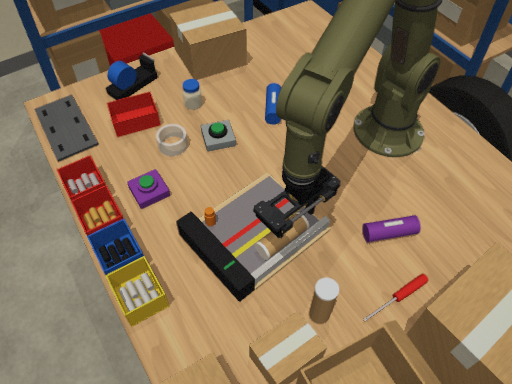

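The arm is over the fence gap with the tube below it at wrist (258,222). The grey console shows clearly at scene (218,135). Next I'll lower the tool behind the tube, staying above the fence.

```bash
python3 -m pendant '[[87,[30,2,-1],[0,0,0]],[87,[55,2,-1],[0,0,0]],[87,[66,2,-1],[0,0,0]],[87,[66,2,-1],[0,0,0]],[87,[66,2,-1],[0,0,0]]]'; python3 - <<'E'
from go import *
snap('side','s2.png'); snap('scene','sc2.png')
calc(lp(-.010,.120,.0645))
E
```

```text
time_s: 3.58
tool_pos: [0.5092, 0.1961, 0.0646]
tool_rot: [-159.2, 90.0, -150.6]
force: [-0.6, -0.4, -0.3]
grip_width: 0.0871
shift mm [ 1.5 -4.6 -0.8] rotvec [-0.0008  0.0026 -0.0005] | pos [0.5102 0.197  0.066 ] F [ 0.13 -0.5   0.04] t 3.6833
[[0.002, -0.152, 0.988], [0.001, 0.988, 0.152], [-1.0, 0.0, 0.003]]
```

View pics/sc2.png

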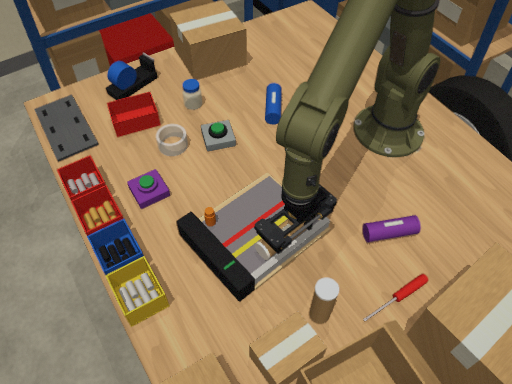

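View pics/s2.png

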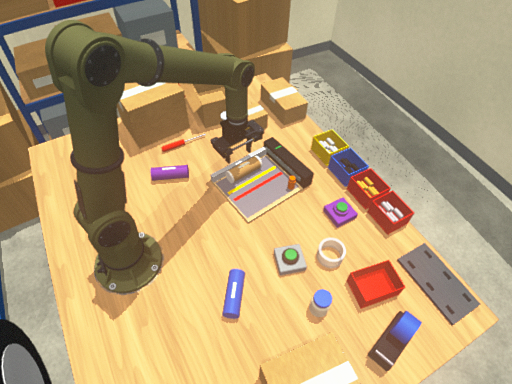

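```bash
python3 -m pendant '[[87,[0,-3,0],[0,0,0]],[87,[0,-6,0],[0,0,0]],[87,[0,-8,0],[0,0,0]],[87,[0,-10,0],[0,0,0]],[87,[0,-12,0],[0,0,0]],[87,[0,-14,0],[0,0,0]]]';python3 - <<'E'
from go import *
snap('side','s3.png'); calc(lp(-.010,.120,.0645))
E
python3 fit.py side wrist
```

```text
time_s: 4.18
tool_pos: [0.511, 0.1827, 0.0646]
tool_rot: [-15.0, 90.0, -6.3]
force: [0.2, 0.5, -0.0]
grip_width: 0.0867
shift mm [ 0.  10.1  0.6] rotvec [-0.0006  0.0002  0.0004] | pos [0.511  0.1822 0.0645] F [-0.07 -0.72  0.02] t 4.2333
[[0.0, -0.152, 0.988], [-0.0, 0.988, 0.152], [-1.0, -0.0, 0.0]]
side line (array([538.9,  77.4]), array([221. ,  13.7]), np.float32(8.74)) | tube across 83.4 mm yaw 0.02 deg z 37.9  x-range [-83.3  50.9] rms 3.76
   world centre [0.5102 0.1573]Traceback (most recent call last):
  File "fit.py", line 28, in <module>
    for n in sys.argv[1:]: fit(n)
                           ~~~^^^
  File "fit.py", line 6, in fit
    m=line(c,(0,150,120),(4,255,255)); m=big(m); vs,us=np.nonzero(m); L=rect(world(c,np.c_[us,vs],.012)[:,:2])
  File "m.py", line 12, in line
    vs,us=np.nonzero(m); w=world(c,np.c_[us,vs],0.012)
                           ~~~~~^^^^^^^^^^^^^^^^^^^^^^
  File "h.py", line 9, in world
    s=cv2.undistortPoints(pts.reshape(-1,1,2),K,np.array([c['k1'],0,0,0.]),).reshape(-1,2)
      ~~~~~~~~~~~~~~~~~~~^^^^^^^^^^^^^^^^^^^^^^^^^^^^^^^^^^^^^^^^^^^^^^^^^^^
cv2.error: OpenCV(4.12.0) /io/opencv/modules/calib3d/src/undistort.dispatch.cpp:347: error: (-215:Assertion failed) CV_IS_MAT(_src) && CV_IS_MAT(_dst) && (_src->rows == 1 || _src->cols == 1) && (_dst->rows == 1 || _dst->cols == 1) && _src->cols + _src->rows - 1 == _dst->rows + _dst->cols - 1 && (CV_MAT_TYPE(_src->type) == CV_32FC2 || CV_MAT_TYPE(_src->type) == CV_64FC2) && (CV_MAT_TYPE(_dst->type) == CV_32FC2 || CV_MAT_TYPE(_dst->type) == CV_64FC2) in function 'cvUndistortPointsInternal'
```

View pics/s3.png

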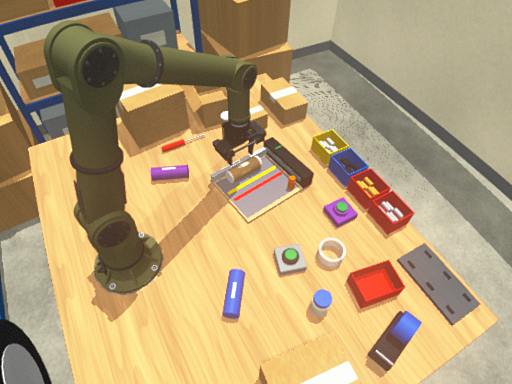

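```bash
python3 -m pendant '[[87,[0,-2,0],[0,0,0]],[87,[0,-4,0],[0,0,0]],[87,[0,-6,0],[0,0,0]],[87,[0,-8,0],[0,0,0]]]';python3 - <<'E'
from go import *
calc(lp(-.010,.120,.0645))
E
python3 fit.py side
```

```text
time_s: 4.72
tool_pos: [0.5121, 0.1748, 0.0644]
tool_rot: [-105.8, 90.0, -97.1]
force: [-0.3, -0.3, 0.6]
grip_width: 0.0869
shift mm [-0.1 17.6  0.7] rotvec [-0.0001 -0.      0.0001] | pos [0.5121 0.1748 0.0644] F [-0.29 -0.27  0.55] t 4.7167
[[-0.0, -0.152, 0.988], [-0.0, 0.988, 0.152], [-1.0, -0.0, -0.0]]
side line (array([538.9,  77.4]), array([221. ,  13.7]), np.float32(8.74)) | tube across 83.4 mm yaw -0.16 deg z 37.9  x-range [-83.4  46.8] rms 69.24
   world centre [0.5081 0.1571]
```

```bash
python3 - <<'E'
from go import *
a=optics.read_camera('side')['image']; b=optics.read_camera('scene')['image']; o=cv2.imread('pics/s2.png')
f=lambda im,x,y:cv2.resize(im[y:y+90,x:x+130],None,fx=3,fy=3,interpolation=cv2.INTER_CUBIC)
cv2.imwrite('pics/z4.png',np.vstack([np.hstack([f(a,200,120),f(b,220,190)]),np.hstack([f(o,200,120),f(cv2.imread('pics/sc2.png'),220,190)])]))
E
```

```text
(no output)
```

View pics/z4.png

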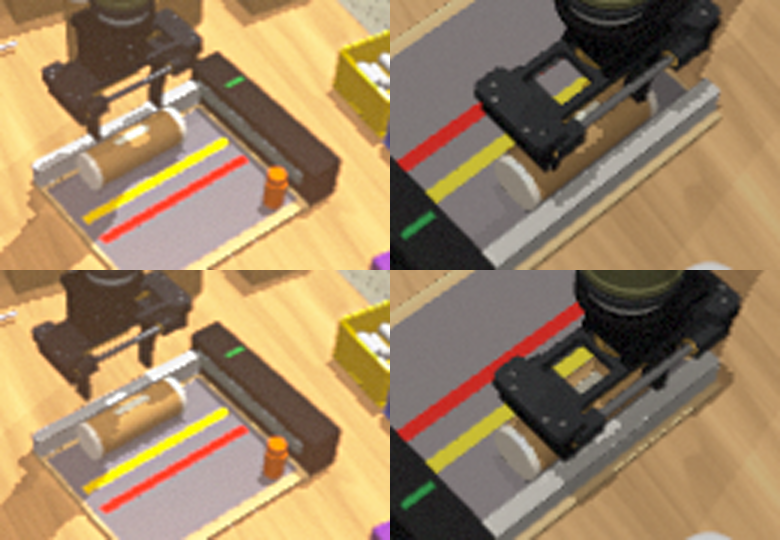

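```bash
python3 -m pendant '[[87,[0,-2,0],[0,0,0]],[87,[0,-4,0],[0,0,0]],[87,[0,-6,0],[0,0,0]]]';python3 - <<'E'
from go import *
calc(lp(-.010,.120,.0645))
a=optics.read_camera('side')['image']; b=optics.read_camera('scene')['image']
f=lambda im,x,y:cv2.resize(im[y:y+90,x:x+130],None,fx=3,fy=3,interpolation=cv2.INTER_CUBIC)
cv2.imwrite('pics/z5.png',np.hstack([f(a,200,120),f(b,220,190)]))
E
```

```text
time_s: 5.17
tool_pos: [0.513, 0.169, 0.0645]
tool_rot: [-75.5, 90.0, -66.7]
force: [-0.5, -0.9, -0.4]
grip_width: 0.0869
shift mm [-0.  23.5  0.7] rotvec [0.0002 0.     0.0001] | pos [0.513  0.169  0.0645] F [-0.52 -0.91 -0.43] t 5.1667
[[0.0, -0.153, 0.988], [-0.0, 0.988, 0.153], [-1.0, -0.0, 0.0]]
```

View pics/z5.png

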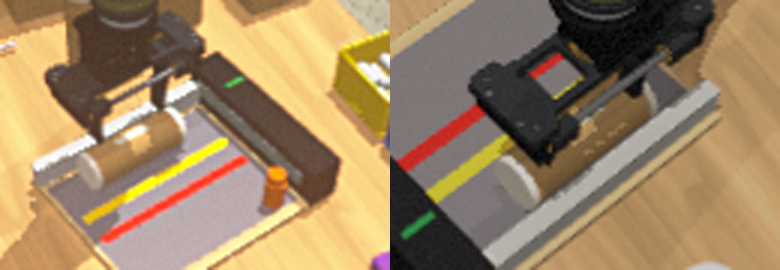

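```bash
python3 - <<'E'
from go import *
c=snap('wrist','w6.png')
for n in ['scene','side']:
    c=optics.read_camera(n); b=c['range_z']; im=c['image']
    vs,us=np.mgrid[0:384,0:512]; 
    w=world(c,np.c_[us.ravel(),vs.ravel()]); x=(w[:,:2]-L0)@U; y=(w[:,:2]-L0)@N; ok=(b.ravel()>0)&(x>-.1)&(x<.09)&(y>.03)&(y<.16)&(w[:,2]<.16)
    g=im.reshape(-1,3).astype(int); dark=g.max(1)<75
    for nm,k in (('dark',ok&dark),('light',ok&~dark&(w[:,2]>.03))):
        print(n,nm)
        for x0 in np.arange(-.09,.08,.02):
            s=k&(x>=x0)&(x<x0+.02)
            if s.sum()>4: print('  x %.0f n %d y %s z %s'%(x0*1e3,s.sum(),(np.percentile(y[s],[2,50,98])*1e3).round(),(np.percentile(w[s,2],[2,50,98])*1e3).round()), 'ytop',(y[s][np.argsort(w[s,2])[-5:]].mean()*1e3).round(),'ybot',(y[s][np.argsort(w[s,2])[:5]].mean()*1e3).round())
E
```

```text
scene dark
  x -90 n 10 y [ 81. 134. 135.] z [ 72. 156. 160.] ytop 134.0 ybot 121.0
  x -70 n 81 y [ 89. 105. 134.] z [ 78. 118. 159.] ytop 126.0 ybot 101.0
  x 30 n 10 y [106. 121. 135.] z [ 78. 122. 158.] ytop 134.0 ybot 107.0
  x 50 n 12 y [132. 134. 135.] z [148. 156. 160.] ytop 134.0 ybot 133.0
  x 70 n 45 y [ 65. 110. 134.] z [145. 150. 159.] ytop 128.0 ybot 113.0
scene light
  x -90 n 110 y [ 97. 122. 136.] z [31. 45. 63.] ytop 112.0 ybot 131.0
  x -70 n 162 y [ 72. 109. 136.] z [32. 47. 81.] ytop 113.0 ybot 125.0
  x -50 n 170 y [ 72. 108. 136.] z [33. 49. 65.] ytop 104.0 ybot 125.0
  x -30 n 173 y [ 73. 109. 136.] z [33. 48. 64.] ytop 98.0 ybot 130.0
  x -10 n 146 y [ 97. 112. 136.] z [ 35.  46. 160.] ytop 116.0 ybot 135.0
  x 10 n 139 y [ 91. 117. 136.] z [ 33.  45. 159.] ytop 94.0 ybot 130.0
  x 30 n 187 y [ 68. 109. 136.] z [32. 48. 93.] ytop 128.0 ybot 126.0
  x 50 n 203 y [ 66. 103. 136.] z [31. 45. 65.] ytop 106.0 ybot 105.0
  x 70 n 76 y [ 68. 129. 136.] z [ 34.  44. 149.] ytop 80.0 ybot 135.0
side dark
  x 30 n 16 y [ 66.  95. 100.] z [ 86. 104. 156.] ytop 88.0 ybot 92.0
side light
  x -90 n 106 y [ 58.  83. 134.] z [ 31.  48. 159.] ytop 58.0 ybot 91.0
  x -70 n 120 y [ 58.  85. 132.] z [ 35.  59. 157.] ytop 59.0 ybot 74.0
  x -50 n 68 y [ 58.  72. 122.] z [33. 57. 65.] ytop 80.0 ybot 61.0
  x -30 n 80 y [ 60.  78. 129.] z [34. 55. 67.] ytop 80.0 ybot 73.0
  x -10 n 85 y [ 59.  80. 133.] z [35. 51. 96.] ytop 76.0 ybot 73.0
  x 10 n 82 y [ 59.  78. 130.] z [ 34.  52. 158.] ytop 68.0 ybot 61.0
  x 30 n 138 y [ 59.  86. 132.] z [ 37.  64. 158.] ytop 73.0 ybot 61.0
  x 50 n 38 y [ 59.  72. 122.] z [ 36.  58. 157.] ytop 59.0 ybot 96.0
  x 70 n 23 y [ 61. 118. 132.] z [ 33.  43. 154.] ytop 95.0 ybot 116.0
```

View pics/w6.png

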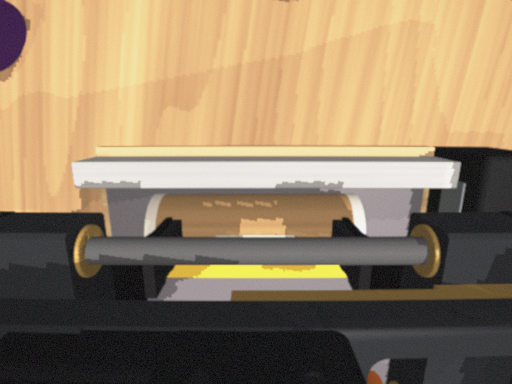

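```bash
cat > prof.py <<'E'
from go import *
import sys
# cross-section profile of stuff above mat between |x|<.03, in line frame (no line seen needed)
for n in sys.argv[1:]:
    c=optics.read_camera(n); b=c['range_z']
    vs,us=np.mgrid[0:384,0:512]; w=world(c,np.c_[us.ravel(),vs.ravel()]); x=(w[:,:2]-L0)@U; y=(w[:,:2]-L0)@N
    g=c['image'].reshape(-1,3).astype(int); brown=(g[:,2]-g[:,0]>30)
    for lo,hi in ((-.07,-.045),(-.03,.0),(.0,.025),(.025,.05)):
        k=(b.ravel()>0)&(x>lo)&(x<hi)&(w[:,2]>.025)&(w[:,2]<.070)&(y<.14)&(y>-.05)&brown
        bins=np.round(y[k]*1e3/4)*4
        # circle fit for y centre, robust
        from scipy.optimize import least_squares
        Y,Z=y[k],w[k,2]
        if len(Y)<15: continue
        best=min(np.arange(-.03,.1,.0005),key=lambda q:np.minimum(np.abs(np.hypot(Y-q,Z-.037)-.025),.004).sum())
        inl=(np.abs(np.hypot(Y-best,Z-.037)-.025)<.002).sum()
        print(n,'x',lo,hi,'n',k.sum(),'inl',inl,'tube y0 %.1f'%(best*1e3))
E
python3 prof.py wrist side scene
```

```text
wrist x -0.07 -0.045 n 1282 inl 1279 tube y0 84.5
wrist x -0.03 0.0 n 1923 inl 1918 tube y0 84.5
wrist x 0.0 0.025 n 1614 inl 1605 tube y0 84.5
wrist x 0.025 0.05 n 1219 inl 1218 tube y0 84.5
side x -0.07 -0.045 n 81 inl 52 tube y0 85.5
side x -0.03 0.0 n 87 inl 53 tube y0 84.5
side x 0.0 0.025 n 74 inl 48 tube y0 85.5
side x 0.025 0.05 n 76 inl 47 tube y0 85.0
scene x -0.07 -0.045 n 114 inl 85 tube y0 85.5
scene x -0.03 0.0 n 132 inl 99 tube y0 85.5
scene x 0.0 0.025 n 84 inl 65 tube y0 86.0
scene x 0.025 0.05 n 121 inl 94 tube y0 86.0
```

```bash
python3 - <<'E'
from go import *
c=optics.read_camera('wrist')
for v in range(214,242,3):
    print(v,[tuple((np.r_[(q[:2]-L0)@U,(q[:2]-L0)@N,q[2]]*1e3).round().astype(int)) for q in world(c,[(u,v) for u in (150,158,166,174,182,340,350,360)])])
im=c['image']; cv2.imwrite('pics/z7.png',cv2.resize(im[150:300,100:400],None,fx=2.6,fy=2.6,interpolation=cv2.INTER_CUBIC))
E
```

```text
214 [(np.int64(-80), np.int64(102), np.int64(54)), (np.int64(-75), np.int64(102), np.int64(54)), (np.int64(-70), np.int64(102), np.int64(54)), (np.int64(-64), np.int64(102), np.int64(55)), (np.int64(-59), np.int64(102), np.int64(54)), (np.int64(43), np.int64(102), np.int64(55)), (np.int64(49), np.int64(102), np.int64(55)), (np.int64(56), np.int64(102), np.int64(55))]
217 [(np.int64(-80), np.int64(101), np.int64(56)), (np.int64(-75), np.int64(101), np.int64(56)), (np.int64(-63), np.int64(107), np.int64(76)), (np.int64(-64), np.int64(101), np.int64(56)), (np.int64(-59), np.int64(101), np.int64(56)), (np.int64(43), np.int64(101), np.int64(56)), (np.int64(49), np.int64(101), np.int64(56)), (np.int64(56), np.int64(100), np.int64(55))]
220 [(np.int64(-80), np.int64(99), np.int64(57)), (np.int64(-74), np.int64(99), np.int64(58)), (np.int64(-61), np.int64(107), np.int64(81)), (np.int64(-58), np.int64(106), np.int64(77)), (np.int64(-59), np.int64(99), np.int64(58)), (np.int64(36), np.int64(106), np.int64(78)), (np.int64(41), np.int64(107), np.int64(81)), (np.int64(55), np.int64(99), np.int64(
[... 1901 characters left out ...]
.int64(-39), np.int64(129), np.int64(159)), (np.int64(-37), np.int64(129), np.int64(159)), (np.int64(-34), np.int64(129), np.int64(159)), (np.int64(-32), np.int64(129), np.int64(158)), (np.int64(12), np.int64(129), np.int64(160)), (np.int64(15), np.int64(129), np.int64(159)), (np.int64(18), np.int64(129), np.int64(160))]
241 [(np.int64(-41), np.int64(129), np.int64(161)), (np.int64(-39), np.int64(129), np.int64(160)), (np.int64(-36), np.int64(129), np.int64(160)), (np.int64(-34), np.int64(129), np.int64(161)), (np.int64(-32), np.int64(129), np.int64(160)), (np.int64(12), np.int64(129), np.int64(160)), (np.int64(15), np.int64(129), np.int64(161)), (np.int64(18), np.int64(129), np.int64(160))]
```

View pics/z7.png

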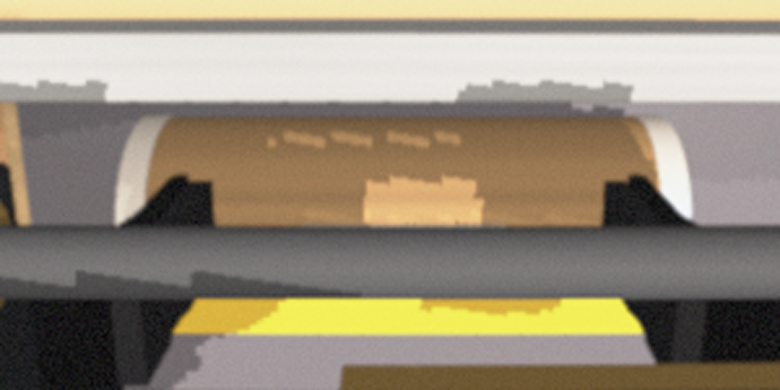

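Tip_reach seems not to hold with the jaws open. The depth image puts the open tips at z≈76 mm, so they passed over the tube without touching it (the tube is still at 84.5 mm). I'll back off, then lower in small steps to touch the fence top and find the true tip height.

```bash
python3 -m pendant '[[87,[0,14,0],[0,0,0]],[87,[0,28,0],[0,0,0]],[87,[8,29,0],[0,0,0]],[87,[16,29,0],[0,0,0]],[87,[22,29,0],[0,0,0]],[87,[22,29,0],[0,0,0]]]'; python3 - <<'E'
from go import *
calc(lp(-.010,.1235,.0645))
c=snap('wrist','w8.png')
for v in range(196,238,2):
    print(v,[tuple((np.r_[(q[:2]-L0)@U,(q[:2]-L0)@N,q[2]]*1e3).round().astype(int).tolist()) for q in world(c,[(u,v) for u in (158,166,174,256,340,350,360)])])
E
```

```text
time_s: 6.12
tool_pos: [0.5073, 0.1959, 0.0402]
tool_rot: [-158.3, 89.8, -149.6]
force: [0.7, -0.4, 0.3]
grip_width: 0.0866
shift mm [-24.3  -0.6   2.2] rotvec [-0.0012 -0.0038  0.0015] | pos [0.5073 0.1959 0.0402] F [ 0.71 -0.37  0.31] t 6.1167
[[-0.003, -0.151, 0.988], [-0.002, 0.988, 0.151], [-1.0, -0.001, -0.004]]
196 [(-82, 137, 11), (-76, 137, 13), (-71, 137, 11), (-13, 137, 12), (46, 137, 12), (53, 136, 10), (60, 136, 11)]
198 [(-83, 135, 10), (-77, 135, 11), (-71, 135, 12), (-13, 135, 11), (46, 135, 10), (53, 135, 11), (60, 135, 10)]
200 [(-82, 134, 14), (-76, 134, 14), (-70, 135, 14), (-13, 134, 12), (45, 134, 14), (52, 135, 14), (60, 134, 13)]
202 [(-80, 135, 19), (-74, 134, 19), (-69, 135, 20), (-13, 134, 17), (44, 134, 18), (51, 134, 18), (57, 135, 20)]
204 [(-78, 134, 24), (-73, 134, 23), (-67, 135, 24), (-13, 134, 21), (43, 134, 23), (49, 134, 24), (56, 134, 24)]
206 [(-76, 135, 29), (-71, 134, 29), (-66, 135, 30), (-13, 134, 27), (42, 134, 27), (48, 134, 28), (54, 134, 29)]
208 [(-75, 135, 33), (-70, 134, 32), (-65, 134, 32), (-13, 134, 32), (40, 134, 32), (47, 134, 32
[... 913 characters left out ...]
, (50, 127, 43)]
226 [(-64, 135, 67), (-61, 134, 64), (-57, 134, 64), (-13, 126, 44), (33, 133, 61), (36, 135, 66), (50, 126, 44)]
228 [(-63, 135, 70), (-60, 133, 66), (-56, 134, 66), (-13, 125, 43), (32, 133, 64), (36, 134, 68), (50, 125, 44)]
230 [(-63, 134, 71), (-60, 133, 68), (-56, 132, 66), (-13, 123, 43), (31, 133, 68), (36, 133, 68), (40, 135, 72)]
232 [(-61, 135, 75), (-58, 134, 72), (-56, 131, 65), (-13, 122, 43), (31, 132, 67), (35, 133, 71), (39, 135, 75)]
234 [(-61, 134, 76), (-58, 134, 75), (-56, 130, 66), (-13, 121, 43), (31, 131, 67), (35, 133, 73), (38, 135, 77)]
236 [(-61, 134, 78), (-57, 134, 77), (-56, 129, 66), (-13, 119, 42), (31, 130, 68), (33, 133, 77), (37, 135, 80)]
```

View pics/w8.png

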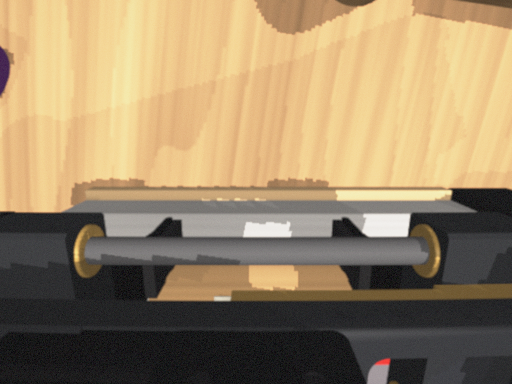

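Tips are now at z≈51 mm over the fence. I'll lower them 3 mm and then push.

```bash
python3 -m pendant '[[87,[3,0,0],[0,0,0]],[87,[3,-3,0],[0,0,0]],[87,[3,-6,0],[0,0,0]],[87,[3,-8,0],[0,0,0]],[87,[3,-10,0],[0,0,0]],[87,[3,-12,0],[0,0,0]],[87,[3,-14,0],[0,0,0]]]'; python3 - <<'E'
from go import *
calc(lp(-.010,.1235,.0645))
E
python3 prof.py wrist side scene
```

```text
time_s: 6.75
tool_pos: [0.511, 0.1852, 0.0405]
tool_rot: [53.3, 89.9, 62.1]
force: [-2.7, 3.9, 8.6]
grip_width: 0.0877
shift mm [-23.9  10.6   0.3] rotvec [ 0.0004  0.0013 -0.0017] | pos [0.511  0.1852 0.0405] F [-2.75  3.85  8.58] t 6.75
[[0.001, -0.153, 0.988], [0.002, 0.988, 0.153], [-1.0, 0.002, 0.001]]
wrist x -0.07 -0.045 n 1254 inl 1242 tube y0 82.0
wrist x -0.03 0.0 n 1477 inl 1459 tube y0 82.0
wrist x 0.0 0.025 n 1203 inl 1187 tube y0 82.0
wrist x 0.025 0.05 n 774 inl 767 tube y0 81.5
side x -0.07 -0.045 n 92 inl 47 tube y0 83.0
side x -0.03 0.0 n 87 inl 57 tube y0 82.0
side x 0.0 0.025 n 82 inl 56 tube y0 83.0
side x 0.025 0.05 n 87 inl 45 tube y0 82.0
scene x -0.03 0.0 n 71 inl 51 tube y0 83.0
```

```bash
python3 -m pendant '[[87,[0,-2,0],[0,0,0]],[87,[0,-4,0],[0,0,0]],[87,[0,-6,0],[0,0,0]]]'; python3 - <<'E'
from go import *
calc(lp(-.010,.1235,.0645))
E
python3 prof.py wrist scene
```

```text
time_s: 7.15
tool_pos: [0.5117, 0.1815, 0.0418]
tool_rot: [65.2, 89.7, 74.1]
force: [-6.0, 5.3, 14.9]
grip_width: 0.0872
shift mm [-22.7  14.5   0.1] rotvec [ 0.0014  0.0018 -0.004 ] | pos [0.5117 0.1815 0.0418] F [-6.04  5.34 14.88] t 7.15
[[0.001, -0.154, 0.988], [0.004, 0.988, 0.154], [-1.0, 0.004, 0.002]]
wrist x -0.07 -0.045 n 1316 inl 1298 tube y0 80.0
wrist x -0.03 0.0 n 1604 inl 1576 tube y0 80.0
wrist x 0.0 0.025 n 1339 inl 1314 tube y0 80.0
wrist x 0.025 0.05 n 832 inl 821 tube y0 80.0
scene x -0.07 -0.045 n 21 inl 18 tube y0 81.0
scene x -0.03 0.0 n 69 inl 60 tube y0 80.5
```

The finger sticks to the tube, which rolls cleanly under it at about 2:1, so one stroke can carry over the top. The finger has to follow the rising arc.

```bash
python3 -m pendant '[[87,[-3.5,-3.5,0],[0,0,0]],[87,[-5.5,-7.5,0],[0,0,0]],[87,[-7,-11,0],[0,0,0]],[87,[-8,-15,0],[0,0,0]],[87,[-9,-19,0],[0,0,0]],[87,[-10,-23,0],[0,0,0]]]'; python3 - <<'E'
from go import *
calc(lp(-.010,.1235,.0645))
E
python3 prof.py wrist scene
```

```text
time_s: 7.75
tool_pos: [0.5157, 0.1545, 0.0499]
tool_rot: [-15.1, 89.9, -6.4]
force: [-0.3, 0.7, 4.6]
grip_width: 0.0871
shift mm [-14.6  41.6   0.2] rotvec [-0.0006  0.0009  0.0002] | pos [0.5157 0.1545 0.0499] F [-0.33  0.73  4.59] t 7.75
[[0.001, -0.152, 0.988], [-0.0, 0.988, 0.152], [-1.0, -0.0, 0.001]]
wrist x -0.07 -0.045 n 1289 inl 1256 tube y0 65.0
wrist x -0.03 0.0 n 2144 inl 2137 tube y0 64.5
wrist x 0.0 0.025 n 1842 inl 1836 tube y0 64.5
wrist x 0.025 0.05 n 1279 inl 1246 tube y0 65.0
scene x -0.07 -0.045 n 74 inl 55 tube y0 65.5
scene x -0.03 0.0 n 113 inl 81 tube y0 65.0
scene x 0.0 0.025 n 50 inl 40 tube y0 64.5
scene x 0.025 0.05 n 66 inl 52 tube y0 65.5
```

```bash
python3 -m pendant '[[87,[-0.6,-4.5,0],[0,0,0]],[87,[-0.9,-9,0],[0,0,0]],[87,[-1.1,-13.5,0],[0,0,0]],[87,[-1.2,-18,0],[0,0,0]],[87,[-1.2,-22,0],[0,0,0]],[87,[-1.2,-26,0],[0,0,0]],[87,[-1.2,-30,0],[0,0,0]],[87,[-1.2,-34,0],[0,0,0]],[87,[-1.2,-38,0],[0,0,0]],[87,[-1.2,-40,0],[0,0,0]]]'; python3 - <<'E'
from go import *
calc(lp(-.010,.1235,.0645))
E
python3 prof.py wrist scene
```

```text
time_s: 8.68
tool_pos: [0.522, 0.1142, 0.0512]
tool_rot: [-43.9, 89.9, -35.2]
force: [-0.7, -0.1, 6.9]
grip_width: 0.0871
shift mm [-13.4  82.5   0. ] rotvec [-0.0016  0.001   0.001 ] | pos [0.522  0.1142 0.0512] F [-0.69 -0.1   6.86] t 8.6833
[[0.001, -0.151, 0.989], [-0.001, 0.989, 0.151], [-1.0, -0.001, 0.001]]
wrist x -0.07 -0.045 n 1983 inl 1937 tube y0 43.0
wrist x -0.03 0.0 n 2920 inl 2900 tube y0 42.5
wrist x 0.0 0.025 n 2453 inl 2423 tube y0 43.0
wrist x 0.025 0.05 n 1999 inl 1967 tube y0 43.0
scene x -0.07 -0.045 n 123 inl 89 tube y0 44.0
scene x -0.03 0.0 n 187 inl 142 tube y0 44.0
scene x 0.0 0.025 n 132 inl 101 tube y0 44.0
scene x 0.025 0.05 n 128 inl 93 tube y0 44.5
```

```bash
python3 -m pendant '[[87,[-10,0,0],[0,0,0]],[87,[-12,8,0],[0,0,0]],[87,[-12,24,0],[0,0,0]],[87,[-6,26,0],[0,0,0]],[87,[2,26,0],[0,0,0]],[87,[2,24,0],[0,0,0]],[87,[2,20,0],[0,0,0]],[87,[1.5,16,0],[0,0,0]],[87,[0.5,8,0],[0,0,0]],[87,[0,4,0],[0,0,0]]]'; python3 - <<'E'
from go import *
calc(lp(-.010,.1235,.0645))
E
python3 prof.py wrist scene
```

```text
time_s: 9.62
tool_pos: [0.5208, 0.1175, 0.0509]
tool_rot: [-106.5, 89.9, -97.8]
force: [-0.7, -0.7, 1.0]
grip_width: 0.0868
shift mm [-13.7  79.    0.7] rotvec [-0.0018 -0.0003  0.0011] | pos [0.5208 0.1175 0.0509] F [-0.74 -0.72  1.01] t 9.6167
[[-0.0, -0.151, 0.989], [-0.001, 0.989, 0.151], [-1.0, -0.001, -0.0]]
wrist x -0.07 -0.045 n 1438 inl 1339 tube y0 30.5
wrist x -0.03 0.0 n 2327 inl 2264 tube y0 30.5
wrist x 0.0 0.025 n 1910 inl 1863 tube y0 30.5
wrist x 0.025 0.05 n 1292 inl 1225 tube y0 31.0
scene x -0.07 -0.045 n 93 inl 72 tube y0 31.0
scene x -0.03 0.0 n 141 inl 104 tube y0 31.0
scene x 0.0 0.025 n 74 inl 58 tube y0 31.5
scene x 0.025 0.05 n 82 inl 70 tube y0 31.0
```

```bash
python3 -m pendant '[[87,[0.3,-3,0],[0,0,0]],[87,[0.3,-6,0],[0,0,0]],[87,[0.3,-10,0],[0,0,0]],[87,[0.3,-14,0],[0,0,0]],[87,[0.3,-18,0],[0,0,0]],[87,[0.3,-22,0],[0,0,0]],[87,[0.3,-25,0],[0,0,0]],[87,[0.3,-28,0],[0,0,0]],[87,[0.3,-30,0],[0,0,0]],[87,[0.3,-30,0],[0,0,0]]]'; python3 - <<'E'
from go import *
calc(lp(-.010,.1235,.0645))
E
python3 prof.py wrist scene
```

```text
time_s: 10.55
tool_pos: [0.5256, 0.0893, 0.0512]
tool_rot: [-34.7, 90.0, -26.0]
force: [-2.4, 0.0, 6.5]
grip_width: 0.0871
shift mm [-13.4 107.6   0.3] rotvec [-0.001   0.0007  0.0005] | pos [0.5256 0.0893 0.0512] F [-2.36  0.03  6.48] t 10.55
[[0.001, -0.151, 0.988], [-0.0, 0.988, 0.151], [-1.0, -0.0, 0.001]]
wrist x -0.07 -0.045 n 1830 inl 1805 tube y0 15.5
wrist x -0.03 0.0 n 2804 inl 2763 tube y0 15.5
wrist x 0.0 0.025 n 2319 inl 2300 tube y0 15.5
wrist x 0.025 0.05 n 1850 inl 1830 tube y0 16.0
scene x -0.07 -0.045 n 124 inl 91 tube y0 17.5
scene x -0.03 0.0 n 192 inl 134 tube y0 17.5
scene x 0.0 0.025 n 130 inl 101 tube y0 17.5
scene x 0.025 0.05 n 126 inl 96 tube y0 17.5
```

```bash
python3 -m pendant '[[87,[-15,0,0],[0,0,0]],[87,[-40,0,0],[0,0,0]],[87,[-70,-20,0],[0,0,0]],[87,[-100,-40,0],[0,0,0]],[87,[-130,-60,0],[0,0,0]],[87,[-150,-80,0],[0,0,0]],[87,[-150,-80,0],[0,0,0]],[87,[-150,-80,0],[0,0,0]]]'; python3 - <<'E'
from go import *
calc(lp(-.010,.0245,.060))
snap('wrist','w10.png')
E
python3 prof.py wrist side scene; python3 fit.py wrist; python3 fit.py side; python3 fit.py scene
```

```text
time_s: 11.32
tool_pos: [0.5385, 0.0097, 0.2014]
tool_rot: [-9.1, 89.8, -0.5]
force: [-0.6, 0.5, -0.3]
grip_width: 0.087
shift mm [141.4  89.3  -0.9] rotvec [-0.0027  0.0032  0.0005] | pos [0.5385 0.0097 0.2014] F [-0.56  0.54 -0.25] t 11.3167
[[0.003, -0.15, 0.989], [-0.0, 0.989, 0.15], [-1.0, -0.001, 0.003]]
wrist x -0.07 -0.045 n 1139 inl 1128 tube y0 16.5
wrist x -0.03 0.0 n 1384 inl 1361 tube y0 16.5
wrist x 0.0 0.025 n 1160 inl 1144 tube y0 16.5
wrist x 0.025 0.05 n 1166 inl 1149 tube y0 16.5
side x -0.07 -0.045 n 83 inl 56 tube y0 16.5
side x -0.03 0.0 n 95 inl 61 tube y0 16.5
side x 0.0 0.025 n 78 inl 56 tube y0 17.0
side x 0.025 0.05 n 78 inl 55 tube y0 16.5
scene x -0.07 -0.045 n 166 inl 130 tube y0 17.5
scene x -0.03 0.0 n 210 inl 156 tube y0 17.5
scene x 0.0 0.025 n 179 inl 145 tube y0 17.0
scene x 0.025 0.05 n 184 inl 152 tube y0 17.5
wrist line (array([626.4,  88. ]), array([41.3, 11.6]), np.float32(9.13)) | tube across 4.4 mm yaw 0.00 deg z 396.3  x-range [-100.6 -100.6] rms 0.00
   world centre [0.5264 0.0763]
side line (array([538.9,  77.4]), array([221. ,  13.7]), np.float32(8.74)) | tube across 14.5 mm yaw 1.42 deg z 37.6  x-range [-84.6  53.5] rms 102.72
   world centre [0.5213 0.0894]
scene no tube
```

View pics/w10.png

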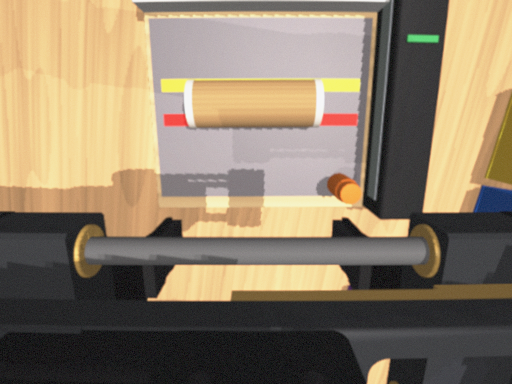

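The tube lies square to the lines, just beyond the red one, whose ends show at wrist (175,120) and (340,119). I'll measure the red ends against the tube in this same picture.

```bash
cat > chk.py <<'E'
from go import *
import sys
from scipy.optimize import least_squares
for n in sys.argv[1:]:
    c=optics.read_camera(n); hsv=cv2.cvtColor(c['image'],cv2.COLOR_BGR2HSV)
    m=(cv2.inRange(hsv,(0,150,90),(5,255,255))|cv2.inRange(hsv,(176,150,90),(180,255,255)))>0
    vs,us=np.nonzero(m); w=world(c,np.c_[us,vs],.012); x=(w[:,:2]-L0)@U;y=(w[:,:2]-L0)@N
    k=(abs(x)<.125)&(abs(y)<.02); ex=[]
    xx=x[k]; yy=y[k]
    p=np.polyfit(xx,yy,1); print(n,'red n',k.sum(),'y at0 %.1f slope %.2f deg, x %.0f..%.0f'%(p[1]*1e3,np.degrees(p[0]),xx.min()*1e3,xx.max()*1e3))
    vs,us=np.mgrid[0:384,0:512]; w=world(c,np.c_[us.ravel(),vs.ravel()]); x=(w[:,:2]-L0)@U; y=(w[:,:2]-L0)@N
    g=c['image'].reshape(-1,3).astype(int); br=(g[:,2]-g[:,0]>30)&(g[:,2]<g[:,1]*1.9)
    k=(c['range_z'].ravel()>0)&(abs(x+.008)<.055)&(w[:,2]>.04)&(w[:,2]<.066)&(abs(y)<.1)&br
    X,Y,Z=x[k],y[k],w[k,2]
    f=lambda q:np.hypot((Y-q[0]-q[1]*X),Z-q[2])-.025
    q0=min(np.arange(-.04,.1,.001),key=lambda q:np.minimum(abs(np.hypot(Y-q,Z-.037)-.025),.004).sum())
    r=least_squares(f,[q0,0,.037],loss='cauchy',f_scale=.001).x
    r2=least_squares(lambda q:f([q[0],q[1],.037]),[q0,0],loss='cauchy',f_scale=.001).x
    print('   tube y %.1f (z fixed %.1f) slope %.2f z %.1f => rel %.1f, yaw rel %.2f, n %d'%((r[0]-.008*r[1])*1e3,r2[0]*1e3,np.degrees(r[1]),r[2]*1e3,(r[0]-.008*r[1]-p[1]+.008*p[0])*1e3,np.degrees(r[1]-p[0]),k.sum()))
E
python3 chk.py wrist side scene
```

```text
wrist red n 574 y at0 -0.2 slope -0.15 deg, x -119..109
   tube y 16.4 (z fixed 16.4) slope 0.07 z 36.4 => rel 16.6, yaw rel 0.22, n 5035
side red n 126 y at0 0.6 slope 0.09 deg, x -116..111
   tube y 16.7 (z fixed 16.6) slope 0.20 z 37.6 => rel 16.1, yaw rel 0.11, n 311
scene red n 114 y at0 -0.5 slope -0.08 deg, x -121..108
   tube y 17.6 (z fixed 17.6) slope 0.21 z 37.7 => rel 18.1, yaw rel 0.29, n 726
```

```bash
python3 -m pendant '[[87,[30,30,0],[0,0,0]],[87,[60,60,0],[0,0,0]],[87,[95,85,0],[0,0,0]],[87,[125,90,0],[0,0,0]],[87,[140,90,0],[0,0,0]],[87,[146,90,0],[0,0,0]],[87,[149,90,0],[0,0,0]],[87,[149.7,90,0],[0,0,0]]]'; python3 - <<'E'
from go import *
calc(lp(-.010,.0245,.060))
E
python3 prof.py wrist
```

```text
time_s: 12.63
tool_pos: [0.5231, 0.0996, 0.0514]
tool_rot: [-174.0, 89.9, -165.3]
force: [-0.5, -0.1, 0.2]
grip_width: 0.0869
shift mm [-8.6 -1.9  1.3] rotvec [-0.0007 -0.0017  0.0002] | pos [0.5231 0.0996 0.0514] F [-0.46 -0.06  0.18] t 12.6333
[[-0.002, -0.152, 0.988], [-0.0, 0.988, 0.152], [-1.0, -0.0, -0.002]]
wrist x -0.07 -0.045 n 1483 inl 1448 tube y0 16.0
wrist x -0.03 0.0 n 2298 inl 2294 tube y0 15.5
wrist x 0.0 0.025 n 1921 inl 1919 tube y0 15.5
wrist x 0.025 0.05 n 1395 inl 1343 tube y0 16.0
```

```bash
python3 -m pendant '[[87,[0.7,0,0],[0,0,0]],[87,[1.2,0,0],[0,0,0]],[87,[1.2,-3,0],[0,0,0]],[87,[1.2,-6,0],[0,0,0]],[87,[1.2,-9,0],[0,0,0]],[87,[1.2,-12,0],[0,0,0]],[87,[1.2,-15,0],[0,0,0]],[87,[1.2,-18,0],[0,0,0]],[87,[1.2,-20,0],[0,0,0]],[87,[1.2,-20,0],[0,0,0]]]'; python3 - <<'E'
from go import *
calc(lp(-.010,.0245,.060))
E
python3 prof.py wrist scene
```

```text
time_s: 13.52
tool_pos: [0.5282, 0.0794, 0.0512]
tool_rot: [-10.0, 89.8, -1.3]
force: [-2.3, -0.3, 5.2]
grip_width: 0.0869
shift mm [-8.8 18.8 -0.7] rotvec [-0.0015  0.0029  0.0005] | pos [0.5282 0.0794 0.0512] F [-2.28 -0.32  5.21] t 13.5167
[[0.003, -0.151, 0.989], [-0.0, 0.989, 0.151], [-1.0, -0.001, 0.003]]
wrist x -0.07 -0.045 n 1825 inl 1806 tube y0 5.0
wrist x -0.03 0.0 n 2726 inl 2708 tube y0 5.0
wrist x 0.0 0.025 n 2272 inl 2245 tube y0 5.0
wrist x 0.025 0.05 n 1812 inl 1783 tube y0 5.0
scene x -0.07 -0.045 n 117 inl 88 tube y0 7.0
scene x -0.03 0.0 n 186 inl 120 tube y0 6.5
scene x 0.0 0.025 n 129 inl 91 tube y0 6.5
scene x 0.025 0.05 n 126 inl 100 tube y0 7.0
```

```bash
python3 -m pendant '[[87,[0,-3,0],[0,0,0]],[87,[0,-6,0],[0,0,0]],[87,[0,-9,0],[0,0,0]],[87,[0,-11,0],[0,0,0]],[87,[0,-12,0],[0,0,0]],[87,[0,-12,0],[0,0,0]],[87,[-6,-12,0],[0,0,0]],[87,[-25,-12,0],[0,0,0]],[87,[-60,-20,0],[0,0,0]],[87,[-90,-40,0],[0,0,0]]]'; python3 -m pendant '[[87,[-25,-20,0],[0,0,0]],[87,[-50,-40,0],[0,0,0]],[87,[-60,-50,0],[0,0,0]],[87,[-60,-50,0],[0,0,0]],[87,[-60,-50,0],[0,0,0]]]'; python3 chk.py wrist side scene;  python3 - <<'E'
from go import *
calc(lp(-.010,.0245,.060))
snap('wrist','w11.png')
E
```

```text
time_s: 14.45
tool_pos: [0.5323, 0.0435, 0.141]
tool_rot: [92.3, 89.9, 101.4]
force: [1.5, 0.9, -0.5]
grip_width: 0.0869
time_s: 14.87
tool_pos: [0.5404, -0.0085, 0.1991]
tool_rot: [63.1, 90.0, 71.8]
force: [-0.1, 1.2, -1.3]
grip_width: 0.0871
wrist red n 573 y at0 -0.3 slope -0.07 deg, x -119..109
   tube y -0.4 (z fixed 0.0) slope 0.04 z 36.4 => rel -0.1, yaw rel 0.12, n 5146
side red n 49 y at0 1.7 slope -0.13 deg, x -116..111
   tube y -0.2 (z fixed 0.0) slope -0.08 z 37.6 => rel -1.9, yaw rel 0.05, n 309
scene red n 115 y at0 -0.2 slope -0.27 deg, x -121..108
   tube y 0.8 (z fixed 0.9) slope 0.34 z 37.6 => rel 0.9, yaw rel 0.61, n 705
shift mm [137.5 105.7   2.4] rotvec [ 0.0023 -0.0034 -0.0012] | pos [ 0.5391 -0.007   0.1974] F [0.29 0.81 0.49] t 15.0167
[[-0.004, -0.155, 0.988], [0.001, 0.988, 0.155], [-1.0, 0.001, -0.003]]
```

View pics/w11.png

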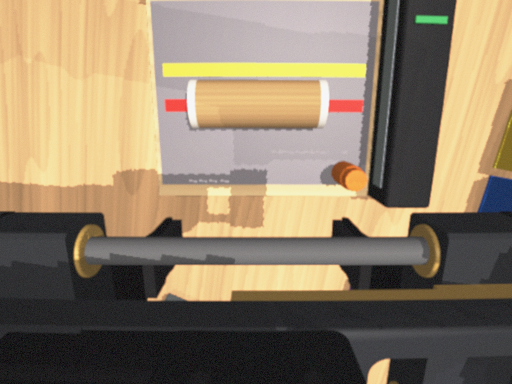

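The tube is centred on the red line: wrist −0.1 mm, scene +0.9, side −1.9 (few line pixels there), and yaw is under 0.6°. On to the real button, the one on the grey console.

```bash
python3 - <<'E'
from go import *
for n in ['scene','side']:
    c=optics.read_camera(n)
    for d in models.landmark_of(n,'scan_button_top'):
        r,q=d['centre']; print(n,round(d['confidence'],2),(round(q*512),round(r*384)),world(c,[(q*512,r*384)],.052)[0].round(4))
    vs,us=np.nonzero(cv2.inRange(cv2.cvtColor(c['image'],cv2.COLOR_BGR2HSV),(45,120,60),(80,255,255)))
    w=world(c,np.c_[us,vs]); k=np.hypot(w[:,0]-.47,w[:,1]+.25)<.06
    print(n,'green',k.sum(),w[k].mean(0).round(4) if k.any() else '', world(c,[(us[k].mean(),vs[k].mean())],.052)[0].round(4) if k.any() else '')
calc([.465,-.27,.2])
E
```

```text
scene 0.74 (146, 179) [ 0.732  -0.1781  0.052 ]
scene 0.41 (219, 126) [ 0.4645 -0.2488  0.052 ]
scene green 32 [ 0.4687 -0.2342  0.051 ] [ 0.4692 -0.2333  0.052 ]
side 0.48 (289, 252) [ 0.4717 -0.2424  0.052 ]
side 0.47 (342, 206) [ 0.7368 -0.1751  0.052 ]
side green 103 [ 0.4715 -0.2492  0.0518] [ 0.4714 -0.2493  0.052 ]
shift mm [  -1.2 -247.3 -114.4] rotvec [ 0.001  -0.0012 -0.0003] | pos [ 0.5401 -0.0081  0.1987] F [ 0.2   1.08 -0.69] t 15.2667
[[-0.001, -0.153, 0.988], [0.0, 0.988, 0.153], [-1.0, 0.0, -0.001]]
```

```bash
python3 -m pendant '[[0,[-10,-33,-13],[0,0,0]],[0,[-10,-66,-26],[0,0,0]],[0,[-10,-99,-40],[0,0,0]],[0,[-10,-132,-53],[0,0,0]],[0,[-10,-165,-66],[0,0,0]],[0,[-10,-198,-79],[0,0,0]],[0,[-10,-231,-92],[0,0,0]],[0,[-10,-264,-105],[0,0,0]],[0,[-10,-295,-118],[0,0,0]],[0,[-10,-307,-123],[0,0,0]]]'; python3 -m pendant '[[0,[0,0,0],[0,0,0]],[0,[0,0,0],[0,0,0]],[0,[0,0,0],[0,0,0]]]'; python3 - <<'E'
from go import *
c=snap('wrist','w12.png'); snap('side','s12.png')
for d in models.landmark_of('wrist','scan_button_top'):
    r,q=d['centre']; print(round(d['confidence'],2),(round(q*512),round(r*384)),world(c,[(q*512,r*384)],.052)[0].round(4))
vs,us=np.nonzero(cv2.inRange(cv2.cvtColor(c['image'],cv2.COLOR_BGR2HSV),(45,120,60),(80,255,255)))
w=world(c,np.c_[us,vs]); k=np.hypot(w[:,0]-.47,w[:,1]+.25)<.06
print('green',k.sum(),w[k].mean(0).round(4), (w[k].min(0)+w[k].max(0))/2)
calc([.47,-.249,.12])
E
```

```text
time_s: 16.1
tool_pos: [0.4628, -0.3366, 0.2093]
tool_rot: [-123.1, 89.8, -114.8]
force: [-1.0, 0.6, -0.1]
grip_width: 0.0281
time_s: 16.35
tool_pos: [0.4666, -0.3289, 0.2092]
tool_rot: [73.7, 89.9, 82.6]
force: [-0.0, 0.7, 0.2]
grip_width: 0.0079
0.8 (272, 105) [ 0.4704 -0.2476  0.052 ]
green 1072 [ 0.4714 -0.2494  0.0516] [ 0.47169943 -0.24945269  0.21158408]
shift mm [89.5 78.5 15.7] rotvec [ 0.0031  0.0004 -0.0005] | pos [ 0.4666 -0.329   0.2095] F [-0.81 -0.83 -0.18] t 16.5
[[0.0, -0.155, 0.988], [0.001, 0.988, 0.155], [-1.0, 0.001, 0.0]]
```

View pics/w12.png

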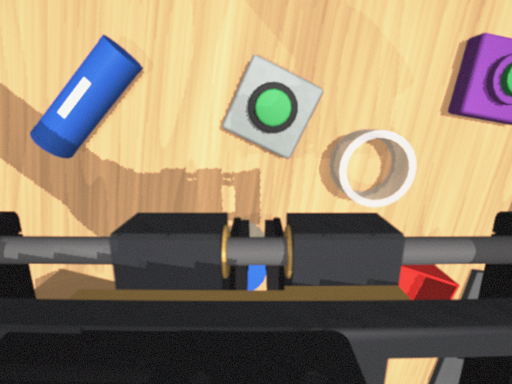

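View pics/s12.png

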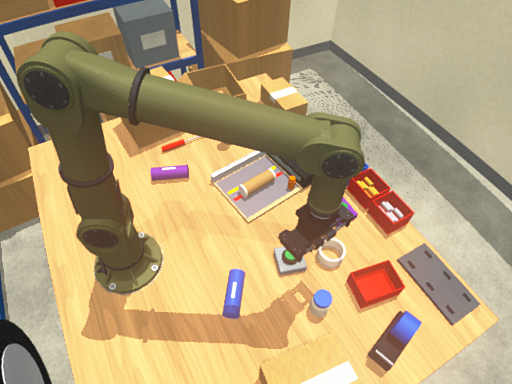

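```bash
python3 -m pendant '[[0,[20,26,5],[0,0,0]],[0,[50,52,10],[0,0,0]],[0,[85,76,15],[0,0,0]],[0,[109,78.5,16.5],[0,0,0]],[0,[109,78.5,16.5],[0,0,0]],[0,[109,78.5,16.5],[0,0,0]]]'; python3 - <<'E'
from go import *
calc([.471,-.249,.068]); snap('side','s13.png')
a=optics.read_camera('side')['image']; b=optics.read_camera('scene')['image']
f=lambda im,x,y:cv2.resize(im[y:y+90,x:x+130],None,fx=3,fy=3,interpolation=cv2.INTER_CUBIC)
cv2.imwrite('pics/z13.png',np.hstack([f(a,240,200),f(b,160,80)]))
E
```

```text
time_s: 17.0
tool_pos: [0.4696, -0.2498, 0.1]
tool_rot: [156.0, 89.9, 164.9]
force: [-0.2, -0.3, 0.7]
grip_width: 0.0005
shift mm [32.   0.6  1.6] rotvec [ 0.0019 -0.0019 -0.0008] | pos [ 0.4696 -0.2498  0.1   ] F [-0.18 -0.26  0.66] t 17.0
[[-0.002, -0.154, 0.988], [0.001, 0.988, 0.154], [-1.0, 0.001, -0.002]]
```

View pics/z13.png

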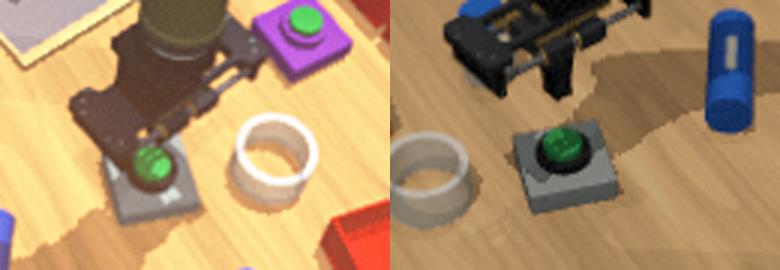

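The closed fingers are above the green button on the grey console. I'll lower them, watching the force.

```bash
python3 -m pendant '[[0,[12,0.6,1.5],[0,0,0]],[0,[22,0.6,1.5],[0,0,0]],[0,[27,0.6,1.5],[0,0,0]],[0,[31,0.6,1.5],[0,0,0]],[0,[33,0.6,1.5],[0,0,0]],[0,[33,0.6,1.5],[0,0,0]]]'; python3 -m pendant '[[0,[2,0,0],[0,0,0]],[0,[4,0,0],[0,0,0]],[0,[4,0,0],[0,0,0]]]'
```

```text
time_s: 17.65
tool_pos: [0.4709, -0.25, 0.0667]
tool_rot: [151.5, 89.9, 160.3]
force: [-0.2, -0.2, 0.4]
grip_width: 0.0006
time_s: 17.9
tool_pos: [0.4713, -0.25, 0.0633]
tool_rot: [158.2, 90.0, 167.0]
force: [-0.5, 0.8, -0.8]
grip_width: 0.0006
```

```bash
python3 -m pendant '[[0,[2,0,0],[0,0,0]],[0,[4,0,0],[0,0,0]],[0,[4,0,0],[0,0,0]]]'; python3 -m pendant '[[0,[2,0,0],[0,0,0]],[0,[3,0,0],[0,0,0]],[0,[3,0,0],[0,0,0]]]';python3 - <<'E'
from go import *
a=optics.read_camera('side')['image']; b=optics.read_camera('scene')['image']
f=lambda im,x,y:cv2.resize(im[y:y+90,x:x+130],None,fx=3,fy=3,interpolation=cv2.INTER_CUBIC)
cv2.imwrite('pics/z14.png',np.hstack([f(a,240,200),f(b,160,80)]))
E
```

```text
time_s: 18.15
tool_pos: [0.4712, -0.2499, 0.0591]
tool_rot: [148.6, 90.0, 157.4]
force: [0.1, 0.5, 0.0]
grip_width: 0.0004
time_s: 18.4
tool_pos: [0.4712, -0.25, 0.0562]
tool_rot: [152.3, 90.0, 161.1]
force: [-0.9, 0.3, -0.3]
grip_width: 0.0003
```

View pics/z14.png

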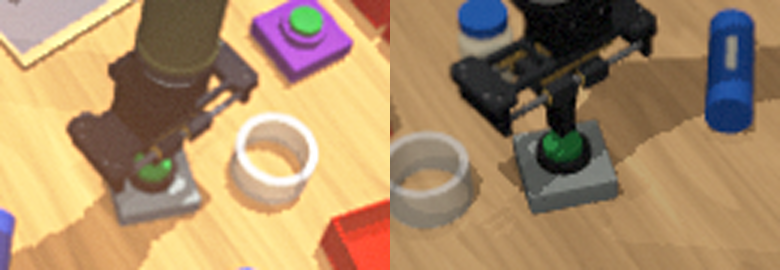

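```bash
for i in 1 2; do :; done; python3 -m pendant '[[0,[3,0,0],[0,0,0]],[0,[6,0,0],[0,0,0]],[0,[6,0,0],[0,0,0]]]'; python3 -m pendant '[[0,[2,0,0],[0,0,0]],[0,[4,0,0],[0,0,0]],[0,[4,0,0],[0,0,0]]]'
```

```text
time_s: 18.75
tool_pos: [0.4709, -0.2498, 0.0497]
tool_rot: [148.6, 89.9, 157.4]
force: [-0.6, -0.3, -0.0]
grip_width: 0.0004
time_s: 19.0
tool_pos: [0.4711, -0.2499, 0.046]
tool_rot: [149.1, 90.0, 157.8]
force: [-0.6, 0.7, -0.4]
grip_width: -0.0001
```

```bash
python3 -m pendant '[[0,[2,0,0],[0,0,0]],[0,[4,0,0],[0,0,0]],[0,[4,0,0],[0,0,0]]]'
```

```text
time_s: 19.25
tool_pos: [0.4711, -0.2499, 0.042]
tool_rot: [150.7, 90.0, 159.5]
force: [0.2, -0.4, 0.4]
grip_width: 0.0
```

```bash
python3 -m pendant '[[0,[2,0,0],[0,0,0]],[0,[3,0,0],[0,0,0]],[0,[3,0,0],[0,0,0]]]'
```

```text
time_s: 19.5
tool_pos: [0.4715, -0.2501, 0.0396]
tool_rot: [-36.4, 90.0, -27.6]
force: [-0.6, 1.1, 3.0]
grip_width: 0.0002
```

```bash
python3 -m pendant '[[0,[2,0,0],[0,0,0]],[0,[4,0,0],[0,0,0]],[0,[6,0,0],[0,0,0]],[0,[7,0,0],[0,0,0]],[0,[7,0,0],[0,0,0]]]'
```

```text
time_s: 19.92
tool_pos: [0.4717, -0.2502, 0.035]
tool_rot: [25.9, 90.0, 34.7]
force: [-5.8, 2.6, 19.6]
grip_width: 0.0007
```

The force reads 19.6 N, far above the 5 N spring, so the button is on its stop. I'll hold briefly, then release and back away.

```bash
python3 -m pendant '[[0,[1,0,0],[0,0,0]],[0,[1,0,0],[0,0,0]],[0,[1,0,0],[0,0,0]]]'; python3 -m pendant '[[0,[-3,0,0],[0,0,0]],[0,[-8,0,0],[0,0,0]],[0,[-15,0,0],[0,0,0]],[0,[-35,0,0],[0,0,0]],[0,[-70,-20,0],[0,0,0]],[0,[-105,-50,0],[0,0,0]],[0,[-140,-80,-15],[0,0,0]],[0,[-160,-80,-15],[0,0,0]],[0,[-160,-80,-15],[0,0,0]]]'; python3 chk.py side scene; python3 - <<'E'
from h import *
c=snap('wrist','w15.png'); a=snap('scene','sc15.png'); snap('side','s15.png')
vs,us=np.nonzero(cv2.inRange(cv2.cvtColor(c['image'],cv2.COLOR_BGR2HSV),(45,120,60),(80,255,255)))
w=world(c,np.c_[us,vs]); k=np.hypot(w[:,0]-.47,w[:,1]+.25)<.03; print('button',np.median(w[k],axis=0).round(4))
E
```

```text
time_s: 20.17
tool_pos: [0.4717, -0.2502, 0.0349]
tool_rot: [21.9, 90.0, 30.7]
force: [-9.3, 4.4, 25.8]
grip_width: 0.0004
time_s: 20.92
tool_pos: [0.47, -0.3369, 0.1978]
tool_rot: [-48.7, 89.4, -40.2]
force: [-0.2, -0.6, 0.7]
grip_width: 0.0002
side red n 46 y at0 1.6 slope -0.06 deg, x -116..111
   tube y -0.3 (z fixed 0.0) slope -0.34 z 37.9 => rel -1.9, yaw rel -0.27, n 309
scene red n 116 y at0 -0.4 slope -0.05 deg, x -121..108
   tube y 0.5 (z fixed 0.6) slope 0.19 z 37.4 => rel 0.9, yaw rel 0.24, n 702
button [ 0.4712 -0.2492  0.0513]
```

View pics/sc15.png

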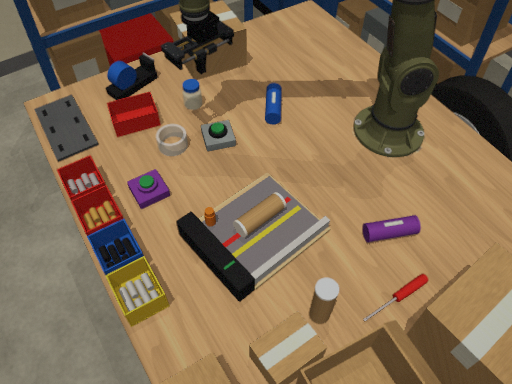

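View pics/s15.png

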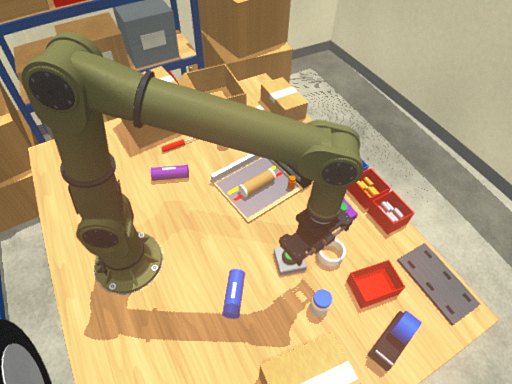

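The tube is on the red line, the button is back up at z 51 mm and the bystanders haven't moved. The robot is clear, so I'm handing it in.

```bash
python3 -c "
from cell import env
print(env.sign_off())"
```

```text
the job is handed in; nothing more can be done
None
```

The tube is on the red line, the scan button has been pressed and let go, and the job was handed in at about 21 s of the 58 s allowed.

**Tube:** I rolled it off the fence in three top strokes. I used both open fingertips, one near each end, rather than a single fingertip, to keep it square. I did not grip or lift it.
- **Offset from the red line's centre:** the wrist camera, with the clearest view, gave −0.1 mm (read before the button press). The scene camera gave +0.9 mm and the side camera −1.9 mm, both unchanged after the press. The side camera saw few red pixels, so I trust it least.
- **Angle to the line:** at most 0.6° in any reading, and under 0.3° in the readings after the press.

**Button:** I pressed the green button on the grey console with the fingers closed, until it stopped. The push reached about 26 N against its 5 N spring, so I take it as fully down. Its travel can't be read directly. After release, its top was back at 51 mm.

**Bystanders:** in the last pictures everything else stood where it started, and the robot was touching nothing. I checked this by eye only.

**Disagreement:** the fingertips sat about 11 mm behind the TCP, where `env.tip_reach` says 17 mm ahead. The first approach therefore passed over the tube without touching it, and I measured the true tip height from depth images before pushing.

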